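Spatula from its hook into the amber jar

TASK

Take the spatula off its hook and stand it in the open amber jar with the blade up and the loop end down on the jar's floor; it may lean against the rim. It hangs the wrong way round for that, so lay it down flat on the counter, let go, and take it again the other way; then lower it into the jar rather than dropping it, with the jar left standing upright. Leave the jar cap, the copper diffuser plate and the lid rack alone.

Things in the scene. Friction and masses are not known exactly. Their poses are not given: they have to be found in the camera images.
- spatula: Rigid spatula, 200 mm long, 60 to 130 g: red handle with hanging loop, white blade. Origin at mid-length on its centre line, within 12 mm of the centre of mass. +z runs to the loop end, -z to the blade tip, y is its width, x its thickness. Handle z -50 to +54 mm: 22 wide, 16 thick. It starts hanging, +z up, flat faces square to the hook bar. Lying flat its origin is 8 mm up.
- spatula_loop (a point): Outermost point of the spatula's loop end (z +100 mm): a 10 mm round bead on the loop, so it will not balance on end but leans. The loop, z +54 to +97 mm, is 30 mm wide and 16 thick, with a hole right through along x, 16 mm wide and 36 mm tall (z +54 to +90 mm).
- spatula_blade (a point): Middle of the spatula's blade tip (z -100 mm). The blade, z -100 to -50 mm, is 54 mm wide and 10 thick.
- stand: Fixed steel hook stand. Origin under the post at counter level; the hook points along its own -x. Base plate 130 mm (x) by 110 mm (y), 14 thick, centred on the origin; post 16 mm thick, ball top 255 mm high. Hook: round bar 8 mm thick, axis 240 mm high, level to 96 mm out from the post, then slanting up 12 mm over the last 10 mm out.
- hook (a point): Point on the hook bar's axis where the spatula hangs, 85 mm out from the post, 240 mm high; axes as the stand's (-x outward, z up); the top of the spatula's hole rests on the bar, 4 mm above. Kept upright, the spatula must be raised 13 to 26 mm (20 is best), then drawn straight out along the hook at least 40 mm.
- jar: Open amber glass jar, loose, about 0.4 kg, 92 mm outer diameter, 95 mm high, wall 7 mm, inner floor 6 mm above its underside, mouth 77 mm wide. Origin at the centre of its underside, z up.
- jar_in (a point): Centre of the jar's inner floor.
- cap: The jar's black twist cap, loose, 94 mm across, 16 mm high, lying on the counter; leave alone. Origin at the centre of its underside.
- diffuser: Copper-tone diffuser plate, loose, 130 mm across, 7 mm thick, lying flat on the counter; leave alone. Origin at the centre of its underside.
- rack: Fixed steel rack, 120 mm (x) by 200 mm (y), holding three upright ceramic lids, 147 mm high in all; leave alone. Origin under its centre.
Not all that is in view belongs to the job. Leave any purple or red look-alike of the stand alone.

How it is judged:
By the outcome, as a careful person would: the job done as asked, in the order asked, and still so for the second after the job is handed in, with the robot touching nothing.
It also fails if it takes over 69 s, if anything falls off the work surface, if the arm or the gripper's body presses on something with over 40 N, if the wrist force passes 120 N, or if a joint passes its speed limit or range.

ROBOT

A 7-joint arm with a two-finger parallel gripper is mounted at the origin on the work surface. World frame = base frame: x ahead of the robot, y to its left, z up, the work surface at z = 0. Lengths are in m, angles in rad, forces in N, time in s.
With the tool pointing down it reaches from about 0.4 to 0.875 m from the base axis. Payload 19.3 kg.
Tool frame: the origin (TCP) lies on the centre line of the jaws, within the pads' length; the fingertips stand 14 mm ahead of it and the grasp point (between the pads) lies 5 mm behind it; z points along the fingers, y is the line along which they close (so a half turn about z gives the same grasp; the last joint's range is limited). The gripper opens to 85 mm and grips with 20 to 120 N. Pads are 22 mm wide; open, the fingers measure 114 mm over their backs; the gripper's body (76 mm by 85 mm) begins 54 mm behind the grasp point. The pads swing forward as they close: fully open they stand 13 mm farther back than shut.
Start: joints at [-1.409, 0.521, -0.036, 1.599, 0.021, 1.021, -0.113], TCP at [0.144, 0.608, 0.207] pointing down, gripper open.
Joint ranges: [-2.91, 2.91], [-0.3, 2.13], [-1.5, 1.42], [0.17, 2.43], [-1.26, 4.41], [0.16, 1.93], [-2.52, 2.52]. Speed limits (rad/s): [1.89, 1.89, 2.39, 2.39, 3.01, 3.01, 3.01].

INTERFACE

Orientations are given as [roll, pitch, yaw] about the fixed x, y, z axes, in that order (R = Rz(yaw) Ry(pitch) Rx(roll)).
In Python, from workcell import bot, grab_frame, regions_of gives the robot as it stands. The module is installed in compiled form; this text tells all that it offers.
- The arm moves only by the tool play_rows, never from a script. Its argument "plan" is a list of rows, each a list of 3 entries, a list of its own where there are three numbers: the shift along the tool's x, y, z in units of 2.5 cm (1.0 is 2.5 cm), then the turn, a rotation vector about the tool's x, y, z in units of 0.15 rad (1.0 is 0.15 rad), then the closure, from -1 (fully open) to 1 (shut). In form: [[[tx, ty, tz], [rx, ry, rz], jaw], ...]. A call has 1 to 20 rows; each row shifts and turns the commanded pose from where the row before left it, along the tool's axes as they then stand; what a row does not reach is not made up. A row lasts 1/8 s, in which the tool goes at most 62.5 mm and 10.7 degrees, less where a joint would pass 70% of its speed; a pose out of reach is approached as far as the arm can. A call with a number of a shift or a turn outside -1 to 1 is refused whole. A call with a gripper value outside its range is refused whole. The fingers move at their own pace and stop on an object; "newtons" is the grip in N (left out, the last holds). Time passes only in rows, so rows that do not move let the fingers close. It gives the time, the measured TCP pose, the force, the opening and the grip force at its end, in the units of the state.
- bot.observe(): the state, without advancing time (a new reading comes with each control period).
- grab_frame(name): name is "scene" or "top" or "wrist"; returns a dict with "pixels" (400x640x3 uint8, red, green, blue), "depth" (400x640 float32, m along the optical axis (not along the pixel's ray), 0 where there is no reading), "camera_matrix" (3x3 intrinsics, pixels), "distortion" ([k1, k2, p1, p2, k3] as OpenCV has them; the pictures are not rectified), "R" (3x3) and "t" (3): a world point X has camera coordinates R X + t. Camera axes: x right, y down, z forward; pixel columns grow to the right and rows downward; lengths in m; the calibration is good to about 2 mm. A picture is of the moment at which its call begins.
- bot.job_done(): hands the job in; it is judged then, once.
Trained networks look in the newest picture that a camera, given by its name, has taken for a name from the list of things; names that differ only in an ending like _2 or _b are one class to them, and where a whole thing is asked for, a point or a joint stands for the part that bears it (a point fixed in the world has none). Each returns a list of dicts, best first, with "p" (0 to 1); they miss things now and then, are a little off and sometimes report something else, mostly with a low value. They report only what shows in the picture. A call takes as long as a camera call. They do not tell look-alikes from the thing itself.
- regions_of(thing, camera): "mask" (400x640 bool, what is visible of it) and "box" ([left, top, right, bottom] in pixels, round what is visible of it).
The state is a dict: "clock": time; "qpos": joint angles; "qd": joint speeds; "joint_efforts": joint torques, N m; "position": TCP position; "tool_rot": TCP orientation; "force": force on the tool from outside, world axes, zero at the start; "moment": the same for the moment, N m; "grip_width": finger opening in m; "finger_force": force on a finger pad.
Only numpy, scipy, OpenCV 4.12 (cv2) and the standard library are available. Lean on these libraries where they do the work, as an engineer would, in place of code of your own. Each camera call takes 0.05 s, during which the arm holds its last target. There are 200 camera calls.

## Working session

There is one attempt and no reset: what is moved stays moved. The work goes in short steps, Python scripts to look and compute and a tool call to move; the robot and the scene stay as the last step left them, time stands still between calls to the robot, and variables do not carry over. Pictures are saved under pics/ and viewed, at most 10 in all, crops included, and the job is handed in when it is done.

Besides the shell and the picture viewer there is one more tool, called as a command line: name --argument value ..., lists and objects as JSON in quotes. play_rows: Moves the arm, as the interface text tells. Its arguments: {"type":"object","properties":{"plan":{"type":"array"},"newtons":{"type":"number"}},"required":["plan"]}

```bash
mkdir -p pics; cat > h.py <<'E'
import numpy as np, cv2
from workcell import bot, grab_frame, regions_of
from scipy.spatial.transform import Rotation as Ro
def cloud(f):
    h,w=f["depth"].shape
    u,v=np.meshgrid(np.arange(w),np.arange(h))
    p=cv2.undistortPoints(np.stack([u,v],-1).reshape(-1,1,2).astype(np.float64),f["camera_matrix"],np.array(f["distortion"])).reshape(h,w,2)
    d=f["depth"][...,None].astype(float)
    P=np.concatenate([p*d,d],-1)
    X=(P-np.array(f["t"]))@np.array(f["R"])
    X[f["depth"]<=0]=np.nan
    return X
def save(f,n,crop=None,s=1):
    im=f["pixels"][...,::-1]
    if crop: l,t,r,b=crop; im=im[t:b,l:r]
    cv2.imwrite("pics/"+n,cv2.resize(im,None,fx=s,fy=s,interpolation=cv2.INTER_CUBIC))
E
python3 - <<'E'
from h import *
fs={}
for c in ["scene","top"]:
    f=grab_frame(c); save(f,c+"1.png"); X=cloud(f); np.savez(c+".npz",X=X,px=f["pixels"])
    print(c,"cam at",-np.array(f["R"]).T@f["t"])
    for n in ["spatula","stand","jar","cap","diffuser","rack"]:
        for r in regions_of(n,c)[:3]:
            P=X[r["mask"]]; P=P[~np.isnan(P[:,0])]
            if len(P)==0: print(n,"nodepth",r["box"]);continue
            print(n,round(r["p"],2),r["box"],"lo",np.percentile(P,2,0).round(3),"hi",np.percentile(P,98,0).round(3),"med",np.median(P,0).round(3))
s=bot.observe(); print(s["position"],s["tool_rot"],s["grip_width"],s["clock"])
E
```

```text
scene cam at [ 1.20913042 -0.03596841  1.06353573]
spatula 0.54 [334.8, 170.2, 342.2, 222.8] lo [0.549 0.116 0.08 ] hi [0.584 0.13  0.254] med [0.568 0.122 0.18 ]
spatula 0.5 [332.0, 167.8, 396.1, 242.7] lo [0.516 0.144 0.008] hi [0.621 0.27  0.251] med [0.572 0.205 0.016]
stand 0.96 [418.1, 143.9, 466.6, 221.9] lo [0.484 0.372 0.007] hi [0.591 0.495 0.247] med [0.541 0.43  0.016]
stand 0.91 [328.7, 163.0, 396.8, 242.9] lo [0.512 0.142 0.006] hi [0.622 0.271 0.252] med [0.572 0.205 0.016]
stand 0.68 [345.2, 97.3, 400.6, 171.7] lo [0.193 0.208 0.002] hi [0.391 0.365 0.253] med [0.335 0.295 0.017]
jar 0.67 [185.9, 231.1, 232.2, 273.6] lo [ 0.554 -0.27   0.006] hi [ 0.641 -0.187  0.098] med [ 0.587 -0.232  0.061]
cap 0.95 [274.4, 259.6, 307.3, 290.3] lo [ 0.634 -0.07   0.002] hi [0.725 0.015 0.021] med [ 0.681 -0.028  0.017]
diffuser 0.96 [274.0, 213.0, 318.1, 259.3] lo [ 0.504 -0.051  0.004] hi [0.622 0.064 0.013] med [0.566 0.006 0.009]
rack 0.91 [293.6, 261.2, 385.7, 347.2] lo [ 0.739 -0.017  0.002] hi [0.866 0.17  0.147] med [0.813 0.076 0.021]
rack 0.65 [189.5, 231.4, 230.7, 274.2]
[... 323 characters left out ...]
ed [0.331 0.292 0.015]
stand 0.75 [173.2, 203.0, 221.9, 240.1] lo [0.481 0.355 0.006] hi [0.587 0.496 0.252] med [0.531 0.429 0.015]
jar 0.73 [390.7, 178.4, 424.2, 209.8] lo [ 0.55  -0.269  0.001] hi [ 0.634 -0.185  0.099] med [ 0.6   -0.235  0.037]
cap 0.97 [329.2, 161.6, 358.4, 190.1] lo [ 0.634 -0.067  0.009] hi [0.719 0.016 0.022] med [ 0.678 -0.025  0.016]
diffuser 0.85 [309.9, 186.8, 350.7, 225.3] lo [ 0.502 -0.05   0.   ] hi [0.62  0.066 0.014] med [0.56  0.009 0.007]
rack 0.87 [280.1, 110.5, 344.1, 160.4] lo [ 0.735 -0.012  0.002] hi [0.861 0.174 0.147] med [0.791 0.08  0.014]
[0.14358733 0.60827268 0.2069992 ] [-3.14158135e+00 -2.24477213e-05  2.90975883e+00] 0.08563506096503357 0.7
```

View pics/scene1.png

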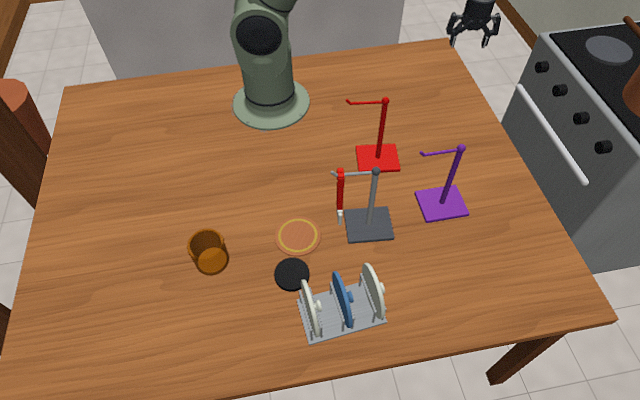

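```bash
python3 - <<'E'
from h import *
d=np.load("scene.npz"); im=d["px"][...,::-1][80:290,300:480]
cv2.imwrite("pics/crop1.png",cv2.resize(im,None,fx=2.8,fy=2.8,interpolation=cv2.INTER_CUBIC))
for c in ["scene","top"]:
    d=np.load(c+".npz"); X=d["X"];px=d["px"].astype(int)
    reg=(X[...,0]>.45)&(X[...,0]<.68)&(X[...,1]>.06)&(X[...,1]<.33)
    m=reg&(X[...,2]>.03)
    hi=reg&(X[...,2]>.225)
    red=m&(px[...,0]>px[...,1]*1.6)&(px[...,0]>90)
    for n,mm in [("m",m),("hi",hi),("red",red)]:
        P=X[mm]; print(c,n,len(P), P.min(0).round(3) if len(P) else'',P.max(0).round(3) if len(P) else '')
    for h0 in np.arange(.03,.27,.02):
        P=X[m&(X[...,2]>h0)&(X[...,2]<=h0+.02)]
        if len(P): print(round(h0,2),len(P),P.mean(0).round(3),P.min(0).round(3),P.max(0).round(3))
    # base plate
    b=reg&(X[...,2]>.009)&(X[...,2]<.02)
    P=X[b][:,:2].astype(np.float32); print(cv2.minAreaRect(P))
E
```

```text
scene m 843 [0.536 0.101 0.032] [0.586 0.329 0.26 ]
scene hi 315 [0.536 0.101 0.226] [0.577 0.329 0.26 ]
scene red 286 [0.536 0.116 0.109] [0.574 0.329 0.258]
0.03 20 [0.572 0.207 0.04 ] [0.566 0.202 0.032] [0.575 0.215 0.05 ]
0.05 37 [0.571 0.181 0.061] [0.549 0.119 0.05 ] [0.585 0.216 0.07 ]
0.07 48 [0.573 0.164 0.079] [0.546 0.118 0.07 ] [0.585 0.215 0.089]
0.09 69 [0.575 0.156 0.101] [0.561 0.117 0.09 ] [0.586 0.217 0.109]
0.11 56 [0.569 0.165 0.121] [0.563 0.116 0.11 ] [0.575 0.215 0.13 ]
0.13 56 [0.569 0.164 0.141] [0.561 0.116 0.131] [0.574 0.216 0.15 ]
0.15 65 [0.569 0.162 0.16 ] [0.559 0.116 0.15 ] [0.575 0.217 0.17 ]
0.17 63 [0.568 0.161 0.18 ] [0.553 0.116 0.17 ] [0.575 0.216 0.189]
0.19 61 [0.568 0.168 0.199] [0.552 0.117 0.19 ] [0.575 0.215 0.21 ]
0.21 70 [0.57  0.164 0.22 ] [0.546 0.116 0.21 ] [0.575 0.216 0.229]
0.23 187 [0.566 0.159 0.243] [0.545 0.106 0.23 ] [0.577 0.218 0.25 ]
0.25 111 [0.561 0.16  0.253] [0.536 0.101 0.25 ] [0.576 0.329 0.26 ]
((0.5411410331726074, 0.16848087310791016), (0.2158583402633667, 0.15472853183746338), 84.43911743164062)
top m 342 [0.53  
[... 355 characters left out ...]
.149 0.104] [0.53  0.119 0.093] [0.57  0.215 0.109]
0.11 12 [0.555 0.158 0.118] [0.545 0.118 0.11 ] [0.569 0.216 0.125]
0.13 16 [0.555 0.165 0.14 ] [0.546 0.119 0.13 ] [0.567 0.216 0.148]
0.15 15 [0.555 0.162 0.158] [0.546 0.118 0.15 ] [0.564 0.211 0.17 ]
0.17 14 [0.554 0.164 0.18 ] [0.546 0.119 0.17 ] [0.567 0.211 0.189]
0.19 12 [0.558 0.171 0.201] [0.551 0.118 0.192] [0.565 0.212 0.209]
0.21 12 [0.551 0.151 0.22 ] [0.541 0.119 0.211] [0.565 0.208 0.228]
0.23 118 [0.559 0.16  0.244] [0.542 0.111 0.231] [0.572 0.22  0.25 ]
0.25 84 [0.558 0.166 0.253] [0.534 0.102 0.25 ] [0.574 0.33  0.259]
((0.5785138010978699, 0.18645639717578888), (0.16243976354599, 0.25287511944770813), 8.440415382385254)
```

View pics/crop1.png

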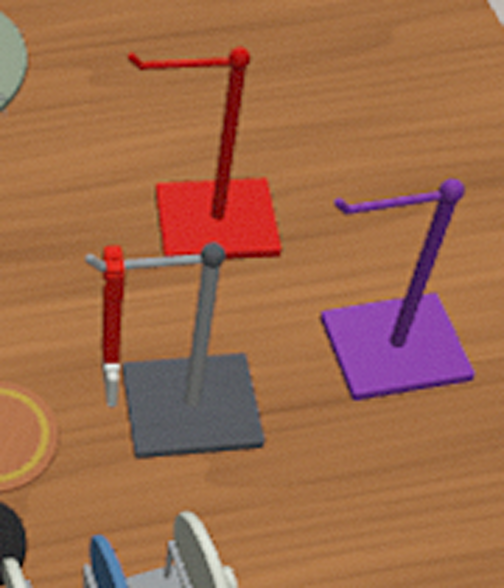

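The scene shows three stands: red (380,130), purple (441,180) and grey steel (370,200). The enlarged crop confirms that only the grey one is steel and carries the spatula (340,195), so it is the one meant. The jar is at (208,252). Next I'll fit the hook axis, jar and spatula.

```bash
cat >> h.py <<'E'
def Rt(s): return Ro.from_euler("xyz",s["tool_rot"])
def rows(p,R,n,p0=None,R0=None):
    """n equal rows from (p0,R0) (default measured) to p,R; prints the row"""
    if p0 is None: s=bot.observe(); p0,R0=np.array(s["position"]),Rt(s)
    w=(R0.inv()*R).as_rotvec()/n; Rd=Ro.from_rotvec(w).as_matrix()
    A=sum(np.linalg.matrix_power(Rd,k) for k in range(n))
    t=np.linalg.solve(A,R0.inv().apply(np.array(p)-p0))
    print(n,"x",(t/.025).round(2).tolist(),(w/.15).round(2).tolist())
def tool(az,th):
    """jaw line horizontal; pointing th (rad) from straight down toward heading az; tool y = heading -90deg"""
    h=np.array([np.cos(az),np.sin(az),0]); z=np.sin(th)*h+np.array([0,0,-np.cos(th)])
    y=np.array([np.sin(az),-np.cos(az),0]); return Ro.from_matrix(np.stack([np.cross(y,z),y,z],1))
E
python3 - <<'E'
from h import *
for c in ["scene","top"]:
    d=np.load(c+".npz"); X=d["X"];px=d["px"].astype(int)
    sat=px.max(-1)-px.min(-1)
    reg=(X[...,0]>.47)&(X[...,0]<.66)&(X[...,1]>.06)&(X[...,1]<.30)
    b=reg&(X[...,2]>.006)&(X[...,2]<.022)&(sat<25)
    print(c,"plate",cv2.minAreaRect(X[b][:,:2].astype(np.float32)),b.sum(),np.median(X[b][:,2]))
    bar=reg&(X[...,2]>.235)&(X[...,2]<.25)&(sat<35)
    P=X[bar]; 
    v=cv2.fitLine(P[:,:2].astype(np.float32),cv2.DIST_HUBER,0,.01,.01).ravel(); print("bar",v,np.degrees(np.arctan2(v[1],v[0])),P[:,1].min(),P[:,1].max())
    ball=reg&(X[...,2]>.246)&(X[...,1]>.19); print("ball",X[ball].mean(0),X[ball].min(0),X[ball].max(0))
    red=reg&(X[...,2]>.1)&(px[...,0]>px[...,1]*1.7)
    P=X[red];print("red",np.percentile(P,[3,50,97],0).round(4).tolist())
    jr=(X[...,0]>.5)&(X[...,0]<.7)&(X[...,1]>-.3)&(X[...,1]<-.15)&(X[...,2]>.088)&(X[...,2]<.102)
    P=X[jr][:,:2].astype(np.float32); print("jar",cv2.minEnclosingCircle(P),cv2.fitEllipse(cv2.convexHull(P)))
E
```

```text
scene plate ((0.5670282244682312, 0.20971529185771942), (0.12876051664352417, 0.11118921637535095), 84.43911743164062) 1426 0.0151163096044786
bar [0.13771257 0.99047226 0.5636408  0.1596088 ] 82.084496 0.10583172628352175 0.2182367827783625
ball [0.56870568 0.20745832 0.25210252] [0.55840162 0.19010924 0.24604074] [0.576905   0.21821869 0.25823157]
red [[0.5482, 0.1163, 0.1162], [0.5678, 0.1239, 0.213], [0.5732, 0.1933, 0.2541]]
jar ((0.5974881052970886, -0.2310962677001953), 0.048499640077352524) ((0.5964447855949402, -0.23016196489334106), (0.08967865258455276, 0.09370531141757965), 101.45587921142578)
top plate ((0.5659518241882324, 0.21024172008037567), (0.12725254893302917, 0.10635877400636673), 84.60794067382812) 973 0.014074894894556078
bar [0.06528471 0.9978667  0.56049913 0.17161271] 86.2568 0.11137608824356984 0.2204191342782182
ball [0.56396475 0.20988376 0.25181582] [0.55401604 0.20088283 0.24689311] [0.57351006 0.22041913 0.25764787]
red [[0.5419, 0.1177, 0.131], [0.5519, 0.1247, 0.2457], [0.569, 0.1337, 0.255]]
jar ((0.5946627259254456, -0.22933587431907654), 0.047452691942453384) ((0.5940553545951843, -0.2288873791694641), (0.09148142486810684, 0.09266424179077148), 174.44891357421875)
```

```bash
cat >> h.py <<'E'
az=1.475
H=np.array([.5584,.1254,.150])  # grasp spot on hanging handle
E
python3 - <<'E'
from h import *
s=bot.observe(); p0=np.array(s["position"]);R0=Rt(s)
A=np.array([.18,.60,.46]); rows(A,R0,12)
C=np.array([.55,0,.42]); RC=tool(az,0); rows(C,RC,26,A,R0)
R1=tool(az,np.pi/3); z=R1.as_matrix()[:,2]; D=H-z*.100; print(D)
rows(D,R1,14,C,RC)
E
```

```text
12 x [-0.12, 0.0, -0.84] [0.0, 0.0, 0.0]
26 x [-1.18, -0.11, 0.06] [-0.0, -0.0, 0.37]
[0.55011648 0.03919453 0.2       ]
14 x [-0.2, -0.01, 0.64] [0.0, 0.5, 0.0]
```

play_rows --plan '[[[-0.12,0,-0.84],[0,0,0],-1],[[-0.12,0,-0.84],[0,0,0],-1],[[-0.12,0,-0.84],[0,0,0],-1],[[-0.12,0,-0.84],[0,0,0],-1],[[-0.12,0,-0.84],[0,0,0],-1],[[-0.12,0,-0.84],[0,0,0],-1],[[-0.12,0,-0.84],[0,0,0],-1],[[-0.12,0,-0.84],[0,0,0],-1],[[-0.12,0,-0.84],[0,0,0],-1],[[-0.12,0,-0.84],[0,0,0],-1],[[-0.12,0,-0.84],[0,0,0],-1],[[-0.12,0,-0.84],[0,0,0],-1]]'

```text
clock: 2.2
position: [0.1787, 0.5999, 0.4597]
tool_rot: [-3.142, 0.0, 2.91]
force: [-0.0, 0.2, -0.5]
grip_width: 0.0855
finger_force: 0.0
```

play_rows --plan '[[[-0.96,-0.09,0.05],[0,0,0.3],-1],[[-0.96,-0.09,0.05],[0,0,0.3],-1],[[-0.96,-0.09,0.05],[0,0,0.3],-1],[[-0.96,-0.09,0.05],[0,0,0.3],-1],[[-0.96,-0.09,0.05],[0,0,0.3],-1],[[-0.96,-0.09,0.05],[0,0,0.3],-1],[[-0.96,-0.09,0.05],[0,0,0.3],-1],[[-0.96,-0.09,0.05],[0,0,0.3],-1],[[-0.96,-0.09,0.05],[0,0,0.3],-1],[[-0.96,-0.09,0.05],[0,0,0.3],-1],[[-0.96,-0.09,0.05],[0,0,0.3],-1],[[-0.96,-0.09,0.05],[0,0,0.3],-1],[[-0.96,-0.09,0.05],[0,0,0.3],-1],[[-0.96,-0.09,0.05],[0,0,0.3],-1],[[-0.96,-0.09,0.05],[0,0,0.3],-1],[[-0.96,-0.09,0.05],[0,0,0.3],-1]]'

```text
clock: 4.2
position: [0.477, 0.3664, 0.4389]
tool_rot: [-3.142, -0.0, 2.187]
force: [0.3, -0.2, -0.4]
grip_width: 0.0854
finger_force: 0.0
```

play_rows --plan '[[[-0.96,-0.09,0.05],[0,0,0.3],-1],[[-0.96,-0.09,0.05],[0,0,0.3],-1],[[-0.96,-0.09,0.05],[0,0,0.3],-1],[[-0.96,-0.09,0.05],[0,0,0.3],-1],[[-0.96,-0.09,0.05],[0,0,0.3],-1],[[-0.96,-0.09,0.05],[0,0,0.3],-1],[[-0.96,-0.09,0.05],[0,0,0.3],-1],[[-0.96,-0.09,0.05],[0,0,0.3],-1],[[-0.96,-0.09,0.05],[0,0,0.3],-1],[[-0.96,-0.09,0.05],[0,0,0.3],-1],[[-0.96,-0.09,0.05],[0,0,0.3],-1],[[-0.96,-0.09,0.05],[0,0,0.3],-1],[[-0.96,-0.09,0.05],[0,0,0.3],-1],[[-0.96,-0.09,0.05],[0,0,0.3],-1],[[-0.96,-0.09,0.05],[0,0,0.3],-1],[[-0.96,-0.09,0.05],[0,0,0.3],-1]]'

```text
clock: 6.2
position: [0.5464, -0.0046, 0.4189]
tool_rot: [-3.142, 0.0, 1.467]
force: [0.3, -0.4, -0.6]
grip_width: 0.0853
finger_force: 0.0
```

play_rows --plan '[[[-0.2,0,0.64],[0,0.5,0],-1],[[-0.2,0,0.64],[0,0.5,0],-1],[[-0.2,0,0.64],[0,0.5,0],-1],[[-0.2,0,0.64],[0,0.5,0],-1],[[-0.2,0,0.64],[0,0.5,0],-1],[[-0.2,0,0.64],[0,0.5,0],-1],[[-0.2,0,0.64],[0,0.5,0],-1],[[-0.2,0,0.64],[0,0.5,0],-1],[[-0.2,0,0.64],[0,0.5,0],-1],[[-0.2,0,0.64],[0,0.5,0],-1]]'

```text
clock: 7.45
position: [0.5473, 0.0018, 0.2549]
tool_rot: [3.141, -0.752, 1.468]
force: [1.1, 0.3, -0.6]
grip_width: 0.0852
finger_force: 0.0
```

```bash
python3 - <<'E'
from h import *
s=bot.observe(); print(s["qpos"],Rt(s).as_matrix()[:,2].round(3),s["position"])
R1=tool(az,np.pi/3); z=R1.as_matrix()[:,2]; D=H-z*.100
rows(D,R1,5)
E
```

```text
[ 0.06932215  0.52217477  0.3595046   1.79876872 -0.92939655  1.31077708
  0.77779371] [ 0.071  0.679 -0.73 ] [0.54728    0.00177593 0.25489574]
5 x [-0.14, -0.01, 0.51] [0.01, 0.39, -0.01]
```

play_rows --plan '[[[-0.14,-0.01,0.51],[0.01,0.39,-0.01],-1],[[-0.14,-0.01,0.51],[0.01,0.39,-0.01],-1],[[-0.14,-0.01,0.51],[0.01,0.39,-0.01],-1],[[-0.14,-0.01,0.51],[0.01,0.39,-0.01],-1],[[-0.14,-0.01,0.51],[0.01,0.39,-0.01],-1],[[0,0,0],[0,0,0],-1]]'

```text
clock: 8.2
position: [0.5491, 0.039, 0.1997]
tool_rot: [-3.138, -1.043, 1.476]
force: [0.3, -0.9, 0.4]
grip_width: 0.0854
finger_force: 0.0
```

```bash
python3 - <<'E'
from h import *
s=bot.observe(); print(s["qpos"],Rt(s).as_matrix()[:,2].round(3),s["position"])
f=grab_frame("wrist"); save(f,"wrist1.png"); X=cloud(f)
R1=tool(az,np.pi/3); T=Rt(s)
for r in regions_of("spatula","wrist")[:2]:
    P=X[r["mask"]]; P=P[~np.isnan(P[:,0])]; print(r["p"],r["box"],np.percentile(P,[2,50,98],0).round(4).tolist())
    for h in [.11,.13,.15,.17,.19]:
        Q=P[abs(P[:,2]-h)<.008]
        if len(Q): print(h,np.percentile(Q,[5,50,95],0).round(4).tolist())
z=R1.as_matrix()[:,2]
rows(H-z*.011,R1,6)
E
```

```text
[ 0.21046372  0.72249402  0.22693244  1.84302289 -1.13638297  1.39534432
  1.04026481] [ 0.079  0.86  -0.504] [0.54913026 0.03902397 0.19966137]
0.7 [287.9, 72.7, 343.8, 267.1] [[0.5351, 0.1168, 0.0623], [0.5573, 0.1193, 0.1722], [0.5795, 0.129, 0.2513]]
0.11 [[0.5363, 0.1176, 0.1025], [0.5575, 0.1202, 0.1064], [0.5791, 0.1288, 0.1167]]
0.13 [[0.5481, 0.1172, 0.1229], [0.5575, 0.1184, 0.1302], [0.567, 0.1205, 0.1373]]
0.15 [[0.548, 0.1172, 0.1428], [0.5574, 0.1183, 0.15], [0.5671, 0.1203, 0.1573]]
0.17 [[0.5477, 0.1172, 0.1629], [0.5574, 0.1183, 0.1705], [0.5673, 0.1207, 0.1774]]
0.19 [[0.5482, 0.1171, 0.1829], [0.5574, 0.1183, 0.1904], [0.5669, 0.1203, 0.1973]]
0.5 [294.4, 329.1, 389.9, 359.8] [[0.5284, 0.0442, 0.0056], [0.5648, 0.0593, 0.0073], [0.6129, 0.0709, 0.0092]]
6 x [-0.0, 0.0, 0.6] [-0.0, 0.01, 0.0]
```

View pics/wrist1.png

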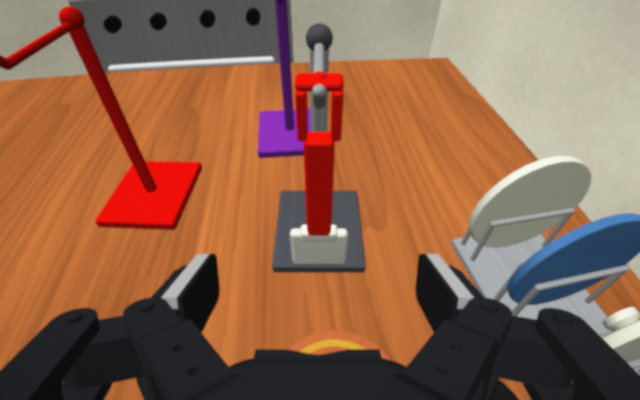

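play_rows --plan '[[[0,0,0.6],[0,0.01,0],-1],[[0,0,0.6],[0,0,0],-1],[[0,0,0.6],[0,0,0],-1],[[0,0,0.6],[0,0,0],-1],[[0,0,0.6],[0,0,0],-1],[[0,0,0.6],[0,0,0],-1],[[0,0,0],[0,0,0],-1],[[0,0,0],[0,0,0],1],[[0,0,0],[0,0,0],1],[[0,0,0],[0,0,0],1],[[0,0,0],[0,0,0],1],[[0,0,0],[0,0,0],1],[[0,0,0],[0,0,0],1],[[0,0,0],[0,0,0],1],[[0,0,0],[0,0,0],1]]' --newtons 50

```text
clock: 10.18
position: [0.5567, 0.1172, 0.1557]
tool_rot: [3.139, -1.044, 1.482]
force: [0.2, 0.6, 0.3]
grip_width: 0.0
finger_force: 0.0
```

```bash
python3 - <<'E'
from h import *
s=bot.observe(); p=np.array(s["position"]);R=Rt(s); print(s["qpos"],p)
u=np.array([-.0958,-.9954,0])
rows(p+[0,0,.020],R,4); q=p+[0,0,.020]
rows(q+u*.08,R,8,q,R)
E
```

```text
[ 0.16195859  0.76133097  0.09982988  1.90898733 -1.23322757  1.22624205
  1.08230835] [0.55669943 0.11716338 0.15566261]
4 x [0.17, 0.0, -0.1] [0.0, 0.0, 0.0]
8 x [-0.2, -0.0, -0.35] [0.0, 0.0, 0.0]
```

The jaws shut on nothing, so I'll look before moving.

```bash
python3 - <<'E'
from h import *
f=grab_frame("wrist"); save(f,"wrist2.png"); X=cloud(f); s=bot.observe();p=np.array(s["position"]);R=Rt(s)
m=(X[...,2]>.05)&(X[...,1]>.08)&(X[...,1]<.16)&(abs(X[...,0]-.557)<.04)
print(f["R"],f["t"])
px=f["pixels"].astype(int); red=(px[...,0]>1.7*px[...,1])&(px[...,0]>90)
P=X[m&red]
for h in np.arange(.1,.27,.02):
    Q=P[abs(P[:,2]-h)<.01]
    if len(Q): print(round(h,2),len(Q),np.percentile(Q,[5,50,95],0).round(4).tolist())
E
```

```text
[[ 0.9959792  -0.08957122  0.00155939]
 [-0.06288519 -0.71143172 -0.69993597]
 [ 0.06380352  0.69702361 -0.71420389]] [-0.54381716  0.2490013   0.17176417]
0.14 36 [[0.547, 0.1178, 0.1447], [0.5663, 0.1191, 0.1473], [0.5683, 0.1222, 0.1497]]
0.16 752 [[0.5476, 0.1173, 0.1544], [0.5574, 0.1183, 0.1626], [0.5672, 0.1209, 0.1693]]
0.18 1251 [[0.5478, 0.1172, 0.171], [0.5573, 0.1183, 0.1807], [0.567, 0.1205, 0.1891]]
0.2 2209 [[0.5481, 0.1174, 0.1916], [0.5576, 0.1191, 0.204], [0.5667, 0.129, 0.2085]]
0.22 1603 [[0.5433, 0.1166, 0.2112], [0.5506, 0.1189, 0.2208], [0.5712, 0.1261, 0.2292]]
0.24 2430 [[0.5434, 0.1167, 0.2314], [0.5533, 0.1189, 0.2421], [0.5709, 0.1224, 0.2496]]
0.26 1396 [[0.5454, 0.1187, 0.2502], [0.5576, 0.1231, 0.2511], [0.5698, 0.13, 0.2535]]
```

View pics/wrist2.png

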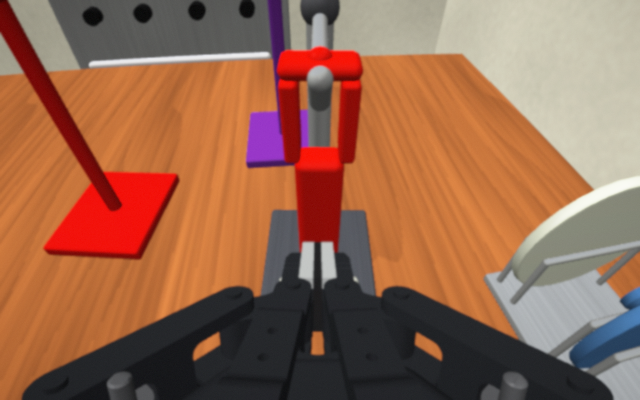

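```bash
python3 - <<'E'
from h import *
f=grab_frame("wrist"); X=cloud(f); s=bot.observe();p=np.array(s["position"]);R=Rt(s)
T=((X-p).reshape(-1,3)@R.as_matrix()).reshape(X.shape)
print(s["position"],s["tool_rot"],s["force"])
for v in range(225,300,5): print(v,[ (f["pixels"][v,u].tolist(),T[v,u].round(3).tolist()) for u in (308,328)])
E
```

```text
[0.55670726 0.11715761 0.15565326] [ 3.13923274 -1.04398581  1.48229981] [-0.67677553  0.43096767  0.27134577]
225 [([139, 11, 5], [0.013, -0.005, -0.007]), ([139, 9, 3], [0.012, 0.005, -0.007])]
230 [([139, 11, 7], [0.009, -0.005, -0.004]), ([139, 12, 6], [0.009, 0.005, -0.004])]
235 [([139, 12, 8], [0.005, -0.005, -0.002]), ([140, 10, 6], [0.005, 0.005, -0.002])]
240 [([142, 40, 37], [0.001, -0.005, 0.001]), ([145, 42, 39], [0.001, 0.005, 0.001])]
245 [([196, 198, 196], [0.011, -0.004, -0.03]), ([196, 198, 197], [0.012, 0.004, -0.031])]
250 [([197, 199, 197], [0.012, -0.004, -0.036]), ([196, 199, 197], [0.012, 0.004, -0.037])]
255 [([196, 199, 198], [0.012, -0.004, -0.041]), ([196, 198, 196], [0.012, 0.004, -0.042])]
260 [([196, 198, 196], [0.012, -0.004, -0.046]), ([195, 198, 196], [0.012, 0.004, -0.047])]
265 [([196, 199, 197], [0.011, -0.004, -0.05]), ([196, 199, 197], [0.012, 0.004, -0.05])]
270 [([196, 198, 196], [0.011, -0.004, -0.054]), ([195, 198, 195], [0.012, 0.004, -0.054])]
275 [([195, 198, 196], [0.012, -0.004, -0.058]), ([196, 198, 196], [0.012, 0.003, -0.059])]
280 [([134, 136, 136], [0.011, -0.004, -0.061]), ([95, 96, 96], [0.011, 0.003, -0.061])]
285 [([37, 38, 42], [0.013, -0.003, -0.067]), ([38, 39, 43], [0.013, 0.003, -0.068])]
290 [([39, 41, 44], [0.013, -0.003, -0.07]), ([40, 42, 45], [0.013, 0.003, -0.07])]
295 [([35, 37, 40], [0.013, -0.003, -0.074]), ([38, 40, 43], [0.013, 0.003, -0.074])]
```

The shut pad tips measure about 28 mm behind the reported TCP, where they should be 14 mm ahead, so they closed short of the handle. I'll open, advance about 42 mm and close again.

play_rows --plan '[[[0,0,0],[0,0,0],-1],[[0,0,0],[0,0,0],-1],[[0,0,0],[0,0,0],-1],[[0,0,0],[0,0,0],-1],[[0,0,0],[0,0,0],-1],[[0,0,0],[0,0,0],-1],[[0,0,0.4],[0,0,0],-1],[[0,0,0.4],[0,0,0],-1],[[0,0,0.4],[0,0,0],-1],[[0,0,0.5],[0,0,0],-1],[[0,0,0],[0,0,0],-1]]' --newtons 50

```text
clock: 11.65
position: [0.5597, 0.1546, 0.1341]
tool_rot: [3.141, -1.045, 1.482]
force: [0.1, -0.1, 0.1]
grip_width: 0.0853
finger_force: 0.0
```

play_rows --plan '[[[0,0,0],[0,0,0],1],[[0,0,0],[0,0,0],1],[[0,0,0],[0,0,0],1],[[0,0,0],[0,0,0],1],[[0,0,0],[0,0,0],1],[[0,0,0],[0,0,0],1],[[0,0,0],[0,0,0],1]]'

```text
clock: 12.52
position: [0.56, 0.1538, 0.1344]
tool_rot: [3.139, -1.044, 1.482]
force: [-1.8, -0.9, 3.2]
grip_width: 0.0208
finger_force: 53.7
```

```bash
python3 - <<'E'
from h import *
f=grab_frame("wrist"); X=cloud(f); s=bot.observe();p=np.array(s["position"]);R=Rt(s)
T=((X-p).reshape(-1,3)@R.as_matrix()).reshape(X.shape)
print(s["position"],s["grip_width"],s["finger_force"],s["force"],s["qpos"].round(2) if hasattr(s["qpos"],'round') else s["qpos"])
px=f["pixels"].astype(int); white=(px.min(-1)>185)&(abs(T[...,1])<.05)&(T[...,2]<0)
P=T[white]; print(len(P),np.percentile(P,[1,50,99],0).round(4).tolist())
px=f["pixels"].astype(int); red=(px[...,0]>1.7*px[...,1])&(px[...,0]>90)&(abs(X[...,1]-.12)<.02)
print(np.percentile(X[red],[3,50,97],0).round(4).tolist(), np.percentile(T[red],[3,50,97],0).round(4).tolist())
save(f,"wrist3.png")
E
```

```text
[0.56005986 0.15377856 0.13439883] 0.02063896461507989 53.7545907497406 [-1.55839151 -1.22851463  3.36764018] [ 0.2   0.79 -0.05  1.92 -1.25  1.1   1.08]
1047 [[-0.042, -0.0169, -0.1047], [0.0117, -0.0016, -0.0447], [0.0801, 0.016, -0.0071]]
[[0.5427, 0.117, 0.1155], [0.5563, 0.1192, 0.2177], [0.5702, 0.1306, 0.2513]] [[-0.0339, -0.0142, -0.0882], [0.0547, -0.0007, -0.0713], [0.0873, 0.0134, -0.0208]]
```

View pics/wrist3.png

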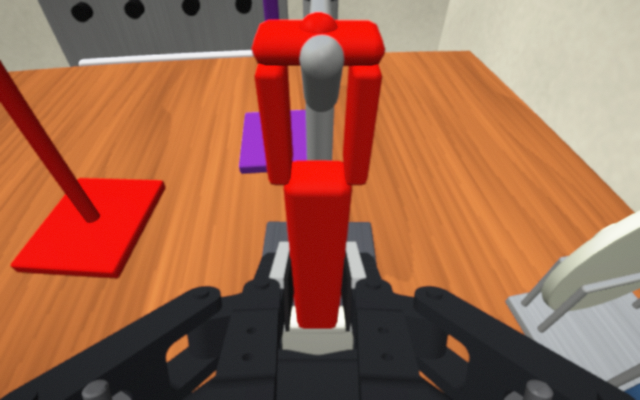

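The handle is between the pads at 21 mm opening. Next I'll lift 20 mm and draw it out along the hook.

play_rows --plan '[[[0.17,0,-0.1],[0,0,0],1],[[0.17,0,-0.1],[0,0,0],1],[[0.17,0,-0.1],[0,0,0],1],[[0.17,0,-0.1],[0,0,0],1],[[0,0,0],[0,0,0],1]]' --newtons 70

```text
clock: 13.2
position: [0.5602, 0.1536, 0.1544]
tool_rot: [3.138, -1.044, 1.483]
force: [0.3, -0.0, -1.0]
grip_width: 0.0205
finger_force: 73.0
```

```bash
python3 - <<'E'
from h import *
s=bot.observe();p=np.array(s["position"]);R=Rt(s)
print(s["qpos"],R.as_matrix()[:,2])
f=grab_frame("wrist"); X=cloud(f)
px=f["pixels"].astype(int); red=(px[...,0]>1.7*px[...,1])&(px[...,0]>90)&(abs(X[...,1]-.12)<.02)
print(np.percentile(X[red],[1,50,99],0).round(4).tolist())
u=np.array([-.0958,-.9954,0])
rows(p+u*.09,R,9)
E
```

```text
[ 0.19726946  0.74970491 -0.04203143  1.92408287 -1.2349678   1.11362925
  1.04507372] [ 0.07908048  0.86073006 -0.50288174]
[[0.5423, 0.1166, 0.1304], [0.5566, 0.1191, 0.2425], [0.571, 0.1318, 0.2728]]
9 x [-0.2, -0.0, -0.35] [-0.0, -0.0, -0.0]
```

play_rows --plan '[[[-0.2,0,-0.35],[0,0,0],1],[[-0.2,0,-0.35],[0,0,0],1],[[-0.2,0,-0.35],[0,0,0],1],[[-0.2,0,-0.35],[0,0,0],1],[[-0.2,0,-0.35],[0,0,0],1],[[-0.2,0,-0.35],[0,0,0],1],[[-0.2,0,-0.35],[0,0,0],1],[[-0.2,0,-0.35],[0,0,0],1],[[-0.2,0,-0.35],[0,0,0],1],[[0,0,0],[0,0,0],1]]'

```text
clock: 14.5
position: [0.5519, 0.0624, 0.1546]
tool_rot: [3.139, -1.044, 1.481]
force: [-0.1, 0.0, -0.7]
grip_width: 0.0208
finger_force: 73.0
```

```bash
python3 - <<'E'
from h import *
s=bot.observe();p=np.array(s["position"]);R=Rt(s)
print(s["qpos"],R.as_matrix()[:,2],s["grip_width"],s["force"])
S=lambda p,R:p-.032*R.as_matrix()[:,2]
print("S",S(p,R))
# away, raised and turned to flat
Rf=tool(np.pi/2,-np.pi/6); zf=Rf.as_matrix()[:,2]
L=np.array([.45,-.09,0])
M=np.array([.47,-.04,.25])   # S midway
p1=M+.032*zf; rows(p1,Rf,18)
p2=L+[0,0,.03]+.032*zf; rows(p2,Rf,10,p1,Rf)
E
```

```text
[ 0.31164106  0.77313893  0.02352601  1.8637071  -1.11706375  1.23413041
  1.05462076] [ 0.07956332  0.8605497  -0.5031142 ] 0.020757152832882615 [-0.10441266  0.01739705 -0.68253735]
S [0.54935051 0.03490147 0.17066114]
18 x [-0.24, -0.17, -0.25] [0.01, -0.58, -0.04]
10 x [0.27, -0.08, 0.86] [0.0, 0.0, 0.0]
```

```bash
python3 - <<'E'
from h import *
s=bot.observe();p=np.array(s["position"]);R=Rt(s)
q=p+np.array([.46,-.03,.19])-(p-.032*R.as_matrix()[:,2]); rows(q,R,6)
Rf=tool(np.pi/2,-np.pi/6); zf=Rf.as_matrix()[:,2]
p1=np.array([.45,-.08,.16])+.032*zf; rows(p1,Rf,14,q,R)
p2=p1+[0,-.01,-.13]; rows(p2,Rf,7,p1,Rf)
E
```

```text
6 x [-0.13, -0.55, -0.48] [0.0, 0.0, 0.0]
14 x [-0.32, -0.03, 0.03] [0.01, -0.75, -0.05]
7 x [0.32, 0.0, 0.67] [0.0, 0.0, 0.0]
```

play_rows --plan '[[[-0.13,-0.55,-0.48],[0,0,0],1],[[-0.13,-0.55,-0.48],[0,0,0],1],[[-0.13,-0.55,-0.48],[0,0,0],1],[[-0.13,-0.55,-0.48],[0,0,0],1],[[-0.13,-0.55,-0.48],[0,0,0],1],[[-0.13,-0.55,-0.48],[0,0,0],1]]'

```text
clock: 15.25
position: [0.4621, -0.0017, 0.1742]
tool_rot: [3.139, -1.044, 1.482]
force: [-0.3, 0.5, -0.7]
grip_width: 0.0203
finger_force: 73.0
```

play_rows --plan '[[[-0.32,-0.03,0.03],[0.01,-0.75,-0.05],1],[[-0.32,-0.03,0.03],[0.01,-0.75,-0.05],1],[[-0.32,-0.03,0.03],[0.01,-0.75,-0.05],1],[[-0.32,-0.03,0.03],[0.01,-0.75,-0.05],1],[[-0.32,-0.03,0.03],[0.01,-0.75,-0.05],1],[[-0.32,-0.03,0.03],[0.01,-0.75,-0.05],1],[[-0.32,-0.03,0.03],[0.01,-0.75,-0.05],1],[[-0.32,-0.03,0.03],[0.01,-0.75,-0.05],1],[[-0.32,-0.03,0.03],[0.01,-0.75,-0.05],1],[[-0.32,-0.03,0.03],[0.01,-0.75,-0.05],1],[[-0.32,-0.03,0.03],[0.01,-0.75,-0.05],1],[[-0.32,-0.03,0.03],[0.01,-0.75,-0.05],1],[[-0.32,-0.03,0.03],[0.01,-0.75,-0.05],1],[[-0.32,-0.03,0.03],[0.01,-0.75,-0.05],1],[[0,0,0],[0,0,0],1]]'

```text
clock: 17.12
position: [0.449, -0.0928, 0.1334]
tool_rot: [3.137, 0.535, 1.577]
force: [0.5, -0.5, 0.4]
grip_width: 0.0202
finger_force: 73.0
```

```bash
python3 - <<'E'
from h import *
s=bot.observe();p=np.array(s["position"]);R=Rt(s);z=R.as_matrix()[:,2]
print(s["qpos"],z,s["grip_width"],s["force"],p-.032*z)
for c in ["top","scene","wrist"]:
    f=grab_frame(c); X=cloud(f); px=f["pixels"].astype(int)
    red=(px[...,0]>1.7*px[...,1])&(px[...,0]>80)&(px[...,1]<70)&(abs(X[...,0]-.45)<.06)&(X[...,1]<.06)&(X[...,2]>.05)&(X[...,2]<.3)
    P=X[red]
    for y in np.arange(-.14,.06,.03):
        Q=P[abs(P[:,1]-y)<.015]
        if len(Q)>3: print(c,round(y,2),len(Q),np.percentile(Q,[5,50,95],0).round(4).tolist())
    wh=(px.min(-1)>150)&(px.max(-1)-px.min(-1)<25)&(abs(X[...,0]-.45)<.06)&(X[...,1]<-.1)&(X[...,2]>.05)&(X[...,2]<.3)
    if wh.sum()>3: print(c,"white",np.percentile(X[wh],[5,50,95],0).round(4).tolist())
E
```

```text
[-0.94427437  0.64415526  0.86754174  2.17115101  0.09173883  0.6079021
 -0.23707111] [ 0.00808752 -0.50965585 -0.86034035] 0.020236158302939438 [ 0.53399498 -0.53411735  0.3706944 ] [ 0.44874498 -0.07646142  0.16090849]
top -0.11 50 [[0.4394, -0.115, 0.166], [0.4481, -0.1061, 0.1704], [0.4571, -0.0976, 0.1743]]
top -0.08 85 [[0.4396, -0.0942, 0.1655], [0.4486, -0.08, 0.17], [0.4591, -0.0657, 0.1828]]
top -0.05 34 [[0.4367, -0.0633, 0.1658], [0.45, -0.058, 0.1706], [0.4594, -0.0477, 0.2288]]
top white [[0.4271, -0.1665, 0.1633], [0.4503, -0.1454, 0.1675], [0.4714, -0.1241, 0.1716]]
scene -0.11 76 [[0.442, -0.1169, 0.1609], [0.4551, -0.1068, 0.1709], [0.4603, -0.0961, 0.1745]]
scene -0.08 52 [[0.4399, -0.0939, 0.1631], [0.4519, -0.0877, 0.1714], [0.4608, -0.0741, 0.1776]]
scene -0.05 5 [[0.4577, -0.0586, 0.1582], [0.4944, -0.0495, 0.2319], [0.4972, -0.0467, 0.2375]]
scene -0.02 58 [[0.4367, -0.024, 0.1567], [0.4577, -0.0132, 0.1655], [0.464, -0.0056, 0.1751]]
scene 0.01 97 [[0.4364, -0.0026, 0.1573], [0.4541, 0.0099, 0.1677], [0.4633, 0.0217, 0.1733]]
scene white [[0.4272, -0.1686, 0.1654], [0.4526, -0.1462, 0.1692], [0.4735, -0.1237, 0.1724]]
wrist -0.11 820 [[0.4393, -0.1152, 0.1691], [0.4487, -0.1046, 0.1703], [0.4578, -0.0959, 0.1709]]
wrist -0.08 1687 [[0.4389, -0.0931, 0.169], [0.4485, -0.0779, 0.1704], [0.4581, -0.0662, 0.171]]
wrist -0.05 2966 [[0.438, -0.063, 0.1686], [0.4484, -0.048, 0.1703], [0.4584, -0.0361, 0.185]]
wrist -0.02 5579 [[0.4361, -0.0329, 0.1596], [0.4486, -0.0191, 0.1696], [0.4606, -0.0067, 0.1709]]
wrist 0.01 10437 [[0.435, -0.002, 0.161], [0.4482, 0.0183, 0.1695], [0.4617, 0.0246, 0.1708]]
wrist 0.04 539 [[0.4449, 0.0251, 0.1619], [0.4482, 0.0261, 0.1645], [0.4518, 0.0273, 0.1666]]
wrist white [[0.432, -0.1582, 0.1672], [0.449, -0.1398, 0.1678], [0.4659, -0.1206, 0.1693]]
```

```bash
python3 - <<'E'
from h import *
s=bot.observe();p=np.array(s["position"]);R=Rt(s)
rows(p+[0,0,-.14],R,8);rows(p+[0,0,-.01],R,4)
E
```

```text
8 x [0.35, -0.0, 0.6] [0.0, 0.0, 0.0]
4 x [0.05, -0.0, 0.09] [0.0, 0.0, 0.0]
```

play_rows --plan '[[[0.35,0,0.6],[0,0,0],1],[[0.35,0,0.6],[0,0,0],1],[[0.35,0,0.6],[0,0,0],1],[[0.35,0,0.6],[0,0,0],1],[[0.35,0,0.6],[0,0,0],1],[[0.35,0,0.6],[0,0,0],1],[[0.35,0,0.6],[0,0,0],1],[[0.35,0,0.6],[0,0,0],1],[[0.05,0,0.09],[0,0,0],1],[[0.05,0,0.09],[0,0,0],1],[[0.05,0,0.09],[0,0,0],1],[[0.05,0,0.09],[0,0,0],1],[[0,0,0],[0,0,0],1]]'

```text
clock: 18.9
position: [0.4505, -0.0943, -0.0154]
tool_rot: [3.134, 0.533, 1.572]
force: [0.0, 0.3, -0.9]
grip_width: 0.0203
finger_force: 73.0
```

```bash
python3 - <<'E'
from h import *
s=bot.observe();p=np.array(s["position"]);R=Rt(s);z=R.as_matrix()[:,2]
print(p-.032*z,s["force"],s["grip_width"])
f=grab_frame("wrist"); X=cloud(f); px=f["pixels"].astype(int)
red=(px[...,0]>1.7*px[...,1])&(px[...,0]>80)&(px[...,1]<70)&(abs(X[...,0]-.45)<.06)&(X[...,1]<.06)&(X[...,2]<.03)
P=X[red]
for y in np.arange(-.11,.04,.03):
    Q=P[abs(P[:,1]-y)<.015]
    if len(Q)>3: print(round(y,2),len(Q),np.percentile(Q,[5,50,95],0).round(4).tolist())
wood=(abs(X[...,0]-.38)<.02)&(abs(X[...,1])<.1)&(X[...,2]<.03);print(np.median(X[wood],0))
E
```

```text
[ 0.45017344 -0.07803467  0.01218937] [ 0.00858811  0.2920963  -0.93217536] 0.0203213445659905
-0.11 851 [[0.4406, -0.1157, 0.0197], [0.4501, -0.105, 0.0212], [0.4594, -0.0959, 0.0218]]
-0.08 1707 [[0.4401, -0.0932, 0.0198], [0.4496, -0.0779, 0.0211], [0.4594, -0.0662, 0.0218]]
-0.05 2834 [[0.4401, -0.0631, 0.019], [0.4498, -0.0483, 0.021], [0.4593, -0.0363, 0.0218]]
-0.02 5611 [[0.4374, -0.0327, 0.0098], [0.4499, -0.0194, 0.0203], [0.4622, -0.0067, 0.0215]]
0.01 10713 [[0.4363, -0.002, 0.0107], [0.45, 0.0182, 0.02], [0.4633, 0.0242, 0.0214]]
[ 3.80690251e-01 -7.25252352e-03 -6.18028310e-05]
```

play_rows --plan '[[[0.01,0,0.03],[0,0,0],1],[[0.02,0,0.03],[0,0,0],1],[[0.01,0,0.03],[0,0,0],1],[[0.02,0,0.03],[0,0,0],1],[[0,0,0],[0,0,0],1]]'

```text
clock: 19.58
position: [0.4506, -0.0947, -0.0175]
tool_rot: [3.133, 0.533, 1.571]
force: [-5.4, 14.3, 44.5]
grip_width: 0.0204
finger_force: 100.2
```

play_rows --plan '[[[0,0,0],[0,0,0],0.3],[[0,0,0],[0,0,0],0],[[0,0,0],[0,0,0],-1],[[0,0,0],[0,0,0],-1],[[0,0,0],[0,0,0],-1],[[0,0,0],[0,0,0],-1],[[0,0,-0.6],[0,0,0],-1],[[0,0,-0.8],[0,0,0],-1],[[0,0,-0.8],[0,0,0],-1],[[0,0,-0.8],[0,0,0],-1],[[0,0,-0.8],[0,0,0],-1],[[0,0,0],[0,0,0],-1]]'

```text
clock: 21.08
position: [0.4502, -0.045, 0.0641]
tool_rot: [3.132, 0.531, 1.573]
force: [-0.1, -0.4, 1.3]
grip_width: 0.0853
finger_force: 0.0
```

```bash
python3 - <<'E'
from h import *
s=bot.observe();p=np.array(s["position"]);R=Rt(s);z=R.as_matrix()[:,2]
print(p,s["qpos"])
for c in ["wrist","top"]:
    f=grab_frame(c); X=cloud(f); px=f["pixels"].astype(int)
    reg=(abs(X[...,0]-.45)<.06)&(X[...,1]<.06)&(X[...,2]<.03)&(X[...,2]>.004)
    red=(px[...,0]>1.9*px[...,1])&(px[...,0]>80)&(px[...,1]<70)&reg
    P=X[red]
    for y in np.arange(-.13,.04,.03):
        Q=P[abs(P[:,1]-y)<.015]
        if len(Q)>3: print(c,round(y,2),len(Q),np.percentile(Q,[3,50,97],0).round(4).tolist())
    wh=(px.min(-1)>140)&(px.max(-1)-px.min(-1)<30)&reg
    if wh.sum(): print("white",np.percentile(X[wh],[1,50,99],0).round(4).tolist())
    print("red ext",P.min(0),P.max(0))
E
```

```text
[ 0.45017971 -0.04500505  0.06413883] [-9.55341748e-01  7.83187350e-01  7.57668716e-01  2.17048958e+00
 -1.78910395e-03  5.16324460e-01 -3.13948917e-01]
wrist -0.13 42 [[0.4417, -0.1175, 0.0149], [0.4506, -0.1161, 0.0159], [0.459, -0.1151, 0.0165]]
wrist -0.1 684 [[0.4404, -0.1138, 0.0137], [0.4502, -0.099, 0.0158], [0.4602, -0.0857, 0.0167]]
wrist -0.07 898 [[0.4403, -0.0839, 0.0132], [0.4503, -0.069, 0.0158], [0.4603, -0.0558, 0.0167]]
wrist -0.04 1208 [[0.4403, -0.0539, 0.0134], [0.4504, -0.0389, 0.0158], [0.4603, -0.0258, 0.0168]]
wrist -0.01 1496 [[0.4364, -0.024, 0.0056], [0.4504, -0.0139, 0.0153], [0.4642, 0.004, 0.0168]]
wrist 0.02 1788 [[0.4363, 0.0063, 0.0055], [0.45, 0.0212, 0.0149], [0.4641, 0.026, 0.0167]]
white [[0.4248, -0.1683, 0.0081], [0.4496, -0.1417, 0.013], [0.4755, -0.12, 0.015]]
red ext [ 0.43539564 -0.11792818  0.00401925] [0.46504449 0.02723299 0.01777827]
top -0.13 7 [[0.4407, -0.1161, 0.0113], [0.4497, -0.1156, 0.0151], [0.4589, -0.1153, 0.0163]]
top -0.1 61 [[0.4401, -0.1126, 0.0091], [0.4499, -0.0993, 0.0157], [0.4601, -0.086, 0.0211]]
top -0.07 57 [[0.4405, -0.0833, 0.0091], [0.45, -0.0701, 0.0153], [0.4602, -0.0572, 0.0217]]
top -0.04 58 [[0.4401, -0.0537, 0.0053], [0.4493, -0.0406, 0.0154], [0.459, -0.0277, 0.0203]]
top -0.01 29 [[0.4354, -0.0248, 0.0081], [0.4479, -0.0185, 0.0155], [0.4615, -0.008, 0.0202]]
white [[0.4263, -0.1711, 0.0053], [0.4494, -0.1475, 0.0129], [0.4758, -0.1228, 0.0209]]
red ext [ 0.43511517 -0.11615401  0.00424524] [ 0.46176304 -0.00788112  0.02423051]
```

```bash
python3 - <<'E'
from h import *
s=bot.observe();p=np.array(s["position"]);R=Rt(s)
Rm=tool(np.pi/2,0); V=np.array([.45,-.10,.15]); rows(V,Rm,6)
R2=tool(np.pi/2,np.pi/6); z=R2.as_matrix()[:,2]; G=np.array([.4503,-.0794,-.0155]); Q=G-.08*z
rows(Q,R2,7,V,Rm); print(Q)
E
```

```text
6 x [-0.53, 0.0, -0.45] [0.01, 0.59, 0.0]
7 x [-0.23, 0.0, 0.52] [0.0, 0.5, 0.0]
[ 0.4503     -0.1194      0.05378203]
```

play_rows --plan '[[[-0.53,0,-0.45],[0.01,0.59,0],-1],[[-0.53,0,-0.45],[0.01,0.59,0],-1],[[-0.53,0,-0.45],[0.01,0.59,0],-1],[[-0.53,0,-0.45],[0.01,0.59,0],-1],[[-0.53,0,-0.45],[0.01,0.59,0],-1],[[-0.53,0,-0.45],[0.01,0.59,0],-1],[[-0.23,0,0.52],[0,0.5,0],-1],[[-0.23,0,0.52],[0,0.5,0],-1],[[-0.23,0,0.52],[0,0.5,0],-1],[[-0.23,0,0.52],[0,0.5,0],-1],[[-0.23,0,0.52],[0,0.5,0],-1],[[-0.23,0,0.52],[0,0.5,0],-1],[[-0.23,0,0.52],[0,0.5,0],-1],[[0,0,0],[0,0,0],-1]]'

```text
clock: 22.92
position: [0.4481, -0.1207, 0.0525]
tool_rot: [-3.136, -0.524, 1.568]
force: [-0.2, -0.1, -0.0]
grip_width: 0.0856
finger_force: 0.0
```

```bash
python3 - <<'E'
from h import *
s=bot.observe(); print(s["position"],s["qpos"],s["force"])
R2=tool(np.pi/2,np.pi/6); G=np.array([.4503,-.0794,-.0155])
rows(G,R2,8)
f=grab_frame("wrist"); X=cloud(f); px=f["pixels"].astype(int)
reg=(abs(X[...,0]-.45)<.06)&(X[...,1]<.06)&(X[...,2]<.03)&(X[...,2]>.004)
red=(px[...,0]>1.9*px[...,1])&(px[...,0]>80)&(px[...,1]<70)&reg
P=X[red];print(P.min(0),P.max(0),np.median(P,0))
E
```

```text
[ 0.44805592 -0.1206545   0.05250436] [ 0.3889381   0.69763104  0.11727117  1.96478941 -0.70632632  0.89390056
  1.0532361 ] [-0.24787602 -0.13707168 -0.00314162]
8 x [0.01, 0.01, 0.4] [-0.0, -0.0, -0.0]
[ 0.43525141 -0.12123984  0.00401596] [0.50986584 0.02324649 0.01871709] [ 0.45025011 -0.05972984  0.01574598]
```

play_rows --plan '[[[0.01,0.01,0.4],[0,0,0],-1],[[0.01,0.01,0.4],[0,0,0],-1],[[0.01,0.01,0.4],[0,0,0],-1],[[0.01,0.01,0.4],[0,0,0],-1],[[0.01,0.01,0.4],[0,0,0],-1],[[0.01,0.01,0.4],[0,0,0],-1],[[0.01,0.01,0.4],[0,0,0],-1],[[0.01,0.01,0.4],[0,0,0],-1],[[0,0,0],[0,0,0],-1]]'

```text
clock: 24.1
position: [0.4508, -0.0773, -0.0147]
tool_rot: [-3.138, -0.524, 1.573]
force: [0.6, 0.6, 0.1]
grip_width: 0.0856
finger_force: 0.0
```

play_rows --plan '[[[0,0,0],[0,0,0],1],[[0,0,0],[0,0,0],1],[[0,0,0],[0,0,0],1],[[0,0,0],[0,0,0],1],[[0,0,0],[0,0,0],1],[[0,0,0],[0,0,0],1],[[0,0,0],[0,0,0],1]]' --newtons 80

```text
clock: 24.98
position: [0.4513, -0.0782, -0.0137]
tool_rot: [-3.14, -0.523, 1.573]
force: [-2.7, -2.9, 8.6]
grip_width: 0.0195
finger_force: 79.0
```

```bash
cat >> h.py <<'E'
J=np.array([.5955,-.2295,0])
def final(lt,lam,y0,zl,x0=0.):
    """tool pose putting loop tip (tool coords lt) at jar + (x0,y0,zl), spatula leaning lam toward +y"""
    R=tool(np.pi/2,np.pi/6-(np.pi/2-lam)); return J+[x0,y0,zl]-R.apply(lt),R
E
python3 - <<'E'
from h import *
s=bot.observe();p=np.array(s["position"]);R=Rt(s)
lt=R.inv().apply(np.array([.4503,.032,.008])-p); print(lt)
U=p+[0,-.02,.16]; rows(U,R,8)
pf,Rf=final(lt,np.radians(22),-.012,.14); W=pf.copy(); W[0]=.50; W[1]+=.06;W[2]+=.02
rows(W,Rf,14,U,R); rows(pf,Rf,6,W,Rf); print(W,pf)
E
```

```text
[ 0.10625882 -0.00068245  0.03625126]
8 x [0.31, -0.0, -0.74] [0.0, 0.0, 0.0]
14 x [-0.45, 0.14, -0.31] [-0.0, -0.56, 0.0]
6 x [-0.23, 0.64, 0.35] [0.0, 0.0, 0.0]
[ 0.5        -0.24291459  0.25398584] [ 0.59618245 -0.30291459  0.23398584]
```

play_rows --plan '[[[0,0,-0.1],[0,0,0],1],[[0,0,-0.2],[0,0,0],1],[[0,0,-0.4],[0,0,0],1],[[0,0,-0.5],[0,0,0],1],[[0,0,0],[0,0,0],1]]'

```text
clock: 25.6
position: [0.4518, -0.0937, 0.0127]
tool_rot: [-3.141, -0.522, 1.573]
force: [-0.3, -0.5, -0.5]
grip_width: 0.0198
finger_force: 78.5
```

```bash
python3 - <<'E'
from h import *
s=bot.observe();p=np.array(s["position"]);R=Rt(s)
lt=np.array([.1063,0,.0363]); print(s["qpos"])
U=p+[0,0,.11]; rows(U,R,6)
pf,Rf=final(lt,np.radians(22),.012,.14); W=pf.copy(); W[0]=.50; W[1]+=.06;W[2]+=.02
rows(W,Rf,14,U,R); rows(pf,Rf,6,W,Rf); print(W,pf)
E
```

```text
[ 0.37435752  0.75700574  0.0689877   1.99830175 -0.769257    0.79050003
  1.09419431]
6 x [0.37, -0.0, -0.64] [0.0, 0.0, 0.0]
14 x [-0.39, 0.14, -0.39] [-0.0, -0.56, 0.0]
6 x [-0.23, 0.64, 0.35] [0.0, 0.0, 0.0]
[ 0.5        -0.21891703  0.25404961] [ 0.5955     -0.27891703  0.23404961]
```

play_rows --plan '[[[0.37,0,-0.64],[0,0,0],1],[[0.37,0,-0.64],[0,0,0],1],[[0.37,0,-0.64],[0,0,0],1],[[0.37,0,-0.64],[0,0,0],1],[[0.37,0,-0.64],[0,0,0],1],[[0.37,0,-0.64],[0,0,0],1]]'

```text
clock: 26.35
position: [0.4514, -0.0927, 0.1241]
tool_rot: [-3.14, -0.523, 1.573]
force: [0.7, 0.2, -0.7]
grip_width: 0.0194
finger_force: 78.4
```

play_rows --plan '[[[-0.39,0.14,-0.39],[0,-0.56,0],1],[[-0.39,0.14,-0.39],[0,-0.56,0],1],[[-0.39,0.14,-0.39],[0,-0.56,0],1],[[-0.39,0.14,-0.39],[0,-0.56,0],1],[[-0.39,0.14,-0.39],[0,-0.56,0],1],[[-0.39,0.14,-0.39],[0,-0.56,0],1],[[-0.39,0.14,-0.39],[0,-0.56,0],1],[[-0.39,0.14,-0.39],[0,-0.56,0],1],[[-0.39,0.14,-0.39],[0,-0.56,0],1],[[-0.39,0.14,-0.39],[0,-0.56,0],1],[[-0.39,0.14,-0.39],[0,-0.56,0],1],[[-0.39,0.14,-0.39],[0,-0.56,0],1],[[-0.39,0.14,-0.39],[0,-0.56,0],1],[[-0.39,0.14,-0.39],[0,-0.56,0],1],[[0,0,0],[0,0,0],1]]'

```text
clock: 28.22
position: [0.5016, -0.2172, 0.2545]
tool_rot: [-3.139, 0.653, 1.577]
force: [-0.0, 0.2, -1.2]
grip_width: 0.0196
finger_force: 78.5
```

```bash
python3 - <<'E'
from h import *
s=bot.observe();p=np.array(s["position"]);R=Rt(s)
lt=np.array([.1063,0,.0363]); print(s["qpos"],p,R.as_matrix()[:,2],"loop pred",p+R.apply(lt))
pf,Rf=final(lt,np.radians(22),.012,.14); rows(pf,Rf,6)
f=grab_frame("scene"); X=cloud(f); px=f["pixels"].astype(int); save(f,"scene2.png",(160,120,360,290),3.5)
red=(px[...,0]>1.9*px[...,1])&(px[...,0]>80)&(px[...,1]<70)&(abs(X[...,0]-.5)<.08)&(X[...,1]<.0)&(X[...,2]<.4)&(X[...,2]>.05)
P=X[red]
for h in np.arange(.14,.36,.02):
    Q=P[abs(P[:,2]-h)<.01]
    if len(Q)>3: print(round(h,2),len(Q),np.percentile(Q,[5,50,95],0).round(3).tolist())
E
```

```text
[-0.71439639  0.48072577  0.82403581  1.97678018  0.41794545  0.8359836
 -0.23470979] [ 0.50160496 -0.21719221  0.2544771 ] [ 0.00164913 -0.60753809 -0.79428883] loop pred [ 0.50110172 -0.15481458  0.16106319]
6 x [-0.24, 0.62, 0.36] [0.0, -0.01, 0.01]
0.18 63 [[0.49, -0.168, 0.175], [0.501, -0.158, 0.182], [0.516, -0.153, 0.189]]
0.2 65 [[0.488, -0.176, 0.191], [0.513, -0.166, 0.2], [0.516, -0.159, 0.208]]
0.22 55 [[0.491, -0.182, 0.211], [0.51, -0.172, 0.219], [0.514, -0.167, 0.228]]
0.24 52 [[0.499, -0.191, 0.231], [0.511, -0.179, 0.241], [0.514, -0.174, 0.249]]
0.26 49 [[0.499, -0.197, 0.251], [0.51, -0.186, 0.258], [0.513, -0.18, 0.266]]
0.28 5 [[0.498, -0.209, 0.281], [0.512, -0.196, 0.286], [0.523, -0.184, 0.289]]
0.3 50 [[0.498, -0.211, 0.291], [0.508, -0.203, 0.299], [0.514, -0.197, 0.309]]
```

View pics/scene2.png

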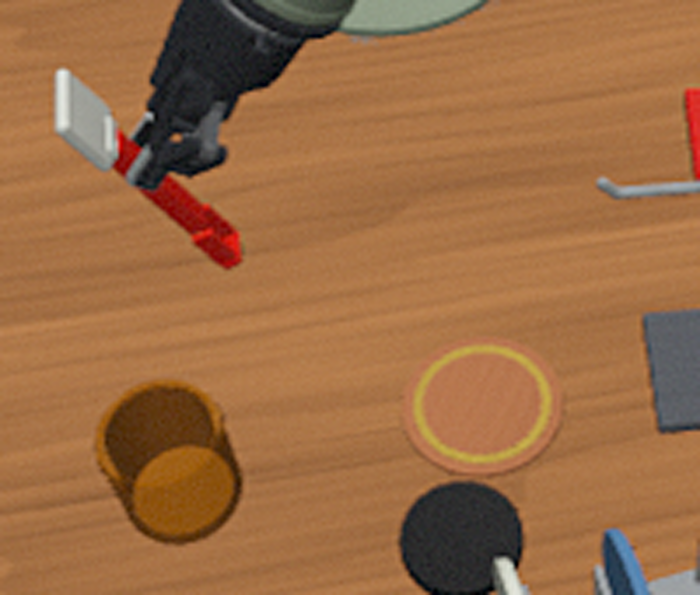

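The crop shows the spatula held firmly with its loop down at (235,250) and blade up at (75,115). The lean is about 21°, as predicted, so I'll move over the jar.

play_rows --plan '[[[-0.24,0.62,0.36],[0,-0.01,0.01],1],[[-0.24,0.62,0.36],[0,-0.01,0.01],1],[[-0.24,0.62,0.36],[0,-0.01,0.01],1],[[-0.24,0.62,0.36],[0,-0.01,0.01],1],[[-0.24,0.62,0.36],[0,-0.01,0.01],1],[[-0.24,0.62,0.36],[0,-0.01,0.01],1],[[0,0,0],[0,0,0],1]]'

```text
clock: 29.15
position: [0.5937, -0.2815, 0.2334]
tool_rot: [3.137, 0.66, 1.561]
force: [-1.9, -0.2, -1.9]
grip_width: 0.0197
finger_force: 78.5
```

```bash
python3 - <<'E'
from h import *
s=bot.observe();p=np.array(s["position"]);R=Rt(s)
lt=np.array([.1063,0,.0363]); print("loop pred rel jar",p+R.apply(lt)-J)
for c in ["scene","top"]:
    f=grab_frame(c); X=cloud(f); px=f["pixels"].astype(int)
    red=(px[...,0]>1.9*px[...,1])&(px[...,0]>80)&(px[...,1]<70)&(abs(X[...,0]-.6)<.06)&(X[...,1]<-.12)&(X[...,2]<.4)&(X[...,2]>.1)
    P=X[red]
    for h in np.arange(.14,.3,.03):
        Q=P[abs(P[:,2]-h)<.01]
        if len(Q)>3: print(c,round(h,2),len(Q),np.percentile(Q,[5,50,95],0).round(3).tolist())
    jr=(X[...,0]>.5)&(X[...,0]<.7)&(X[...,1]>-.3)&(X[...,1]<-.15)&(X[...,2]>.088)&(X[...,2]<.102)
    Q=X[jr][:,:2].astype(np.float32)
    if len(Q): print("jar",cv2.minEnclosingCircle(Q))
pf,Rf=final(lt,np.radians(22),.012,.05); rows(pf,Rf,6)
E
```

```text
loop pred rel jar [-0.00105707  0.00967985  0.13956457]
scene 0.17 74 [[0.583, -0.235, 0.161], [0.606, -0.227, 0.17], [0.61, -0.219, 0.179]]
scene 0.2 62 [[0.587, -0.247, 0.191], [0.603, -0.235, 0.2], [0.607, -0.23, 0.207]]
scene 0.23 64 [[0.593, -0.26, 0.221], [0.603, -0.248, 0.23], [0.605, -0.241, 0.239]]
scene 0.26 8 [[0.588, -0.275, 0.259], [0.604, -0.261, 0.268], [0.614, -0.248, 0.27]]
scene 0.29 26 [[0.586, -0.271, 0.28], [0.597, -0.268, 0.284], [0.605, -0.266, 0.287]]
jar ((0.595511257648468, -0.22969064116477966), 0.047363609075546265)
top 0.17 7 [[0.577, -0.226, 0.161], [0.579, -0.22, 0.162], [0.582, -0.217, 0.173]]
top 0.26 28 [[0.588, -0.262, 0.255], [0.595, -0.259, 0.262], [0.602, -0.253, 0.269]]
top 0.29 17 [[0.584, -0.27, 0.28], [0.593, -0.268, 0.282], [0.6, -0.265, 0.287]]
jar ((0.5788345336914062, -0.22085019946098328), 0.043602265417575836)
6 x [0.38, 0.01, 0.46] [-0.0, -0.0, -0.01]
```

play_rows --plan '[[[0.38,0.01,0.46],[0,0,-0.01],1],[[0.38,0.01,0.46],[0,0,-0.01],1],[[0.38,0.01,0.46],[0,0,-0.01],1],[[0.38,0.01,0.46],[0,0,-0.01],1],[[0.38,0.01,0.46],[0,0,-0.01],1],[[0.38,0.01,0.46],[0,0,-0.01],1],[[0,0,0],[0,0,0],1]]'

```text
clock: 30.12
position: [0.5953, -0.2772, 0.143]
tool_rot: [-3.137, 0.662, 1.577]
force: [-0.2, 0.3, -0.3]
grip_width: 0.0194
finger_force: 78.5
```

```bash
python3 - <<'E'
from h import *
s=bot.observe();p=np.array(s["position"]);R=Rt(s)
lt=np.array([.1063,0,.0363]); print("loop pred rel jar",p+R.apply(lt)-J,s["force"])
pf,Rf=final(lt,np.radians(22),.012,.013); rows(pf,Rf,5)
pg,Rf=final(lt,np.radians(22),.012,.003); rows(pg,Rf,8,pf,Rf)
E
```

```text
loop pred rel jar [-0.00072882  0.01380203  0.04900243] [-0.21998037  0.31412929 -0.31904978]
5 x [0.17, 0.0, 0.23] [-0.0, -0.0, 0.01]
8 x [0.03, 0.0, 0.04] [0.0, 0.0, 0.0]
```

play_rows --plan '[[[0.17,0,0.23],[0,0,0],1],[[0.17,0,0.23],[0,0,0],1],[[0.17,0,0.23],[0,0,0],1],[[0.17,0,0.23],[0,0,0],1],[[0.17,0,0.23],[0,0,0],1],[[0.03,0,0.04],[0,0,0],1],[[0,0,0],[0,0,0],1]]'

```text
clock: 31.0
position: [0.5957, -0.2783, 0.1072]
tool_rot: [-3.139, 0.662, 1.575]
force: [-0.4, -0.3, -0.4]
grip_width: 0.0199
finger_force: 78.5
```

play_rows --plan '[[[0.03,0,0.04],[0,0,0],1],[[0.03,0,0.04],[0,0,0],1],[[0,0,0],[0,0,0],1]]'

```text
clock: 31.38
position: [0.5957, -0.2783, 0.1046]
tool_rot: [-3.139, 0.662, 1.576]
force: [-0.3, 0.1, -1.4]
grip_width: 0.0198
finger_force: 78.5
```

play_rows --plan '[[[0.03,0,0.04],[0,0,0],1],[[0.03,0,0.04],[0,0,0],1],[[0,0,0],[0,0,0],1]]'

```text
clock: 31.75
position: [0.5956, -0.2783, 0.102]
tool_rot: [-3.139, 0.662, 1.576]
force: [-0.3, -0.7, -0.4]
grip_width: 0.0198
finger_force: 78.5
```

play_rows --plan '[[[0.03,0,0.04],[0,0,0],1],[[0,0,0],[0,0,0],1]]'

```text
clock: 32.0
position: [0.5956, -0.2783, 0.1008]
tool_rot: [-3.139, 0.662, 1.576]
force: [1.2, 0.1, -1.2]
grip_width: 0.0196
finger_force: 78.5
```

play_rows --plan '[[[0.02,0,0.02],[0,0,0],1],[[0,0,0],[0,0,0],1]]'

```text
clock: 32.25
position: [0.5956, -0.2782, 0.1001]
tool_rot: [-3.139, 0.662, 1.576]
force: [-0.8, 0.3, -1.4]
grip_width: 0.0193
finger_force: 78.5
```

play_rows --plan '[[[0.02,0,0.02],[0,0,0],1],[[0,0,0],[0,0,0],1]]'

```text
clock: 32.5
position: [0.5957, -0.2782, 0.0994]
tool_rot: [-3.139, 0.662, 1.576]
force: [-0.4, 0.7, -0.5]
grip_width: 0.0199
finger_force: 78.5
```

play_rows --plan '[[[0.02,0,0.02],[0,0,0],1],[[0,0,0],[0,0,0],1]]'

```text
clock: 32.75
position: [0.5956, -0.2781, 0.0987]
tool_rot: [-3.139, 0.662, 1.576]
force: [-0.3, -0.7, -1.8]
grip_width: 0.0197
finger_force: 78.5
```

```bash
python3 - <<'E'
from h import *
s=bot.observe();p=np.array(s["position"]);R=Rt(s)
lt=np.array([.1063,0,.0363]); print("loop pred rel jar",p+R.apply(lt)-J,s["force"])
f=grab_frame("scene"); X=cloud(f); px=f["pixels"].astype(int); save(f,"scene3.png",(150,180,280,290),5)
wh=(px.min(-1)>140)&(px.max(-1)-px.min(-1)<30)&(abs(X[...,0]-.6)<.06)&(X[...,1]<-.2)&(X[...,2]>.12)&(X[...,2]<.25)
print(X[wh].min(0),X[wh].max(0))
E
```

```text
loop pred rel jar [-0.00023974  0.01300861  0.0047772 ] [-0.34342605 -0.73548156 -1.80036646]
[ 0.56976809 -0.29545972  0.13305112] [ 0.62198529 -0.24569326  0.20013907]
```

View pics/scene3.png

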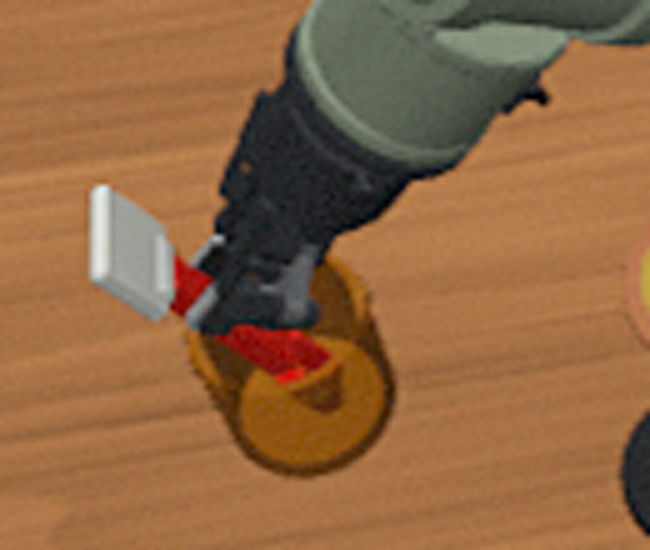

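The crop shows the loop inside the jar at (325,360), handle near the left rim and jar upright. The blade top height suggests 2–4 mm still to go, so I'll keep lowering slowly.

play_rows --plan '[[[0.02,0,0.02],[0,0,0],1],[[0.02,0,0.02],[0,0,0],1],[[0,0,0],[0,0,0],1]]'

```text
clock: 33.17
position: [0.5956, -0.2779, 0.0973]
tool_rot: [-3.139, 0.662, 1.576]
force: [0.3, 0.3, -0.9]
grip_width: 0.0197
finger_force: 78.5
```

play_rows --plan '[[[0.02,0,0.02],[0,0,0],1],[[0,0,0],[0,0,0],1]]'

```text
clock: 33.42
position: [0.5956, -0.2778, 0.0966]
tool_rot: [-3.139, 0.662, 1.576]
force: [0.2, 0.1, 0.3]
grip_width: 0.0196
finger_force: 78.5
```

play_rows --plan '[[[0.02,0,0.02],[0,0,0],1],[[0,0,0],[0,0,0],1]]'

```text
clock: 33.67
position: [0.5956, -0.2777, 0.0959]
tool_rot: [-3.139, 0.662, 1.576]
force: [-0.2, -0.1, -0.9]
grip_width: 0.0196
finger_force: 78.5
```

play_rows --plan '[[[0.02,0,0.02],[0,0,0],1],[[0,0,0],[0,0,0],1]]'

```text
clock: 33.92
position: [0.5956, -0.2777, 0.0952]
tool_rot: [-3.139, 0.662, 1.576]
force: [-0.7, -0.2, -1.2]
grip_width: 0.0194
finger_force: 78.5
```

play_rows --plan '[[[0.02,0,0.02],[0,0,0],1],[[0,0,0],[0,0,0],1]]'

```text
clock: 34.17
position: [0.5956, -0.2775, 0.0945]
tool_rot: [-3.139, 0.662, 1.576]
force: [0.4, -0.1, -1.2]
grip_width: 0.0196
finger_force: 78.9
```

play_rows --plan '[[[0.02,0,0.02],[0,0,0],1],[[0,0,0],[0,0,0],1]]'

```text
clock: 34.42
position: [0.5957, -0.2777, 0.0941]
tool_rot: [-3.14, 0.662, 1.575]
force: [-0.5, -0.8, 3.4]
grip_width: 0.0195
finger_force: 79.2
```

Contact with the floor (3.4 N up). Releasing and backing off along the tool.

play_rows --plan '[[[0,0,0],[0,0,0],0.45],[[0,0,0],[0,0,0],0.3],[[0,0,0],[0,0,0],0],[[0,0,0],[0,0,0],-0.5],[[0,0,0],[0,0,0],-1],[[0,0,0],[0,0,0],-1],[[0,0,0],[0,0,0],-1],[[0,0,-0.3],[0,0,0],-1],[[0,0,-0.5],[0,0,0],-1],[[0,0,-0.8],[0,0,0],-1],[[0,0,-0.8],[0,0,0],-1],[[0,0,-0.8],[0,0,0],-1],[[0,0,-0.8],[0,0,0],-1],[[0,0,-0.8],[0,0,0],-1],[[0,0,-0.8],[0,0,0],-1],[[0,0,0],[0,0,0],-1]]'

```text
clock: 36.42
position: [0.5964, -0.1899, 0.2057]
tool_rot: [3.141, 0.661, 1.576]
force: [-0.5, -0.6, -1.0]
grip_width: 0.0853
finger_force: 0.0
```

```bash
python3 - <<'E'
from h import *
s=bot.observe(); print(s["clock"],s["position"],s["force"])
f=grab_frame("scene"); X=cloud(f); px=f["pixels"].astype(int); save(f,"scene4.png",(150,100,430,310),2.8)
wh=(px.min(-1)>140)&(px.max(-1)-px.min(-1)<30)&(abs(X[...,0]-.6)<.08)&(X[...,1]<-.2)&(X[...,2]>.1)&(X[...,2]<.25)
print(X[wh].min(0),X[wh].max(0))
jr=(X[...,0]>.5)&(X[...,0]<.7)&(X[...,1]>-.32)&(X[...,1]<-.15)&(X[...,2]>.088)&(X[...,2]<.1)
print(cv2.minEnclosingCircle(X[jr][:,:2].astype(np.float32)))
E
```

```text
36.425 [ 0.59643817 -0.18985647  0.20573604] [-0.47617921 -0.55373846 -0.99033917]
[ 0.56969542 -0.31220181  0.1410713 ] [ 0.62172572 -0.27792035  0.18537508]
((0.5960109233856201, -0.22973309457302094), 0.047730788588523865)
```

View pics/scene4.png

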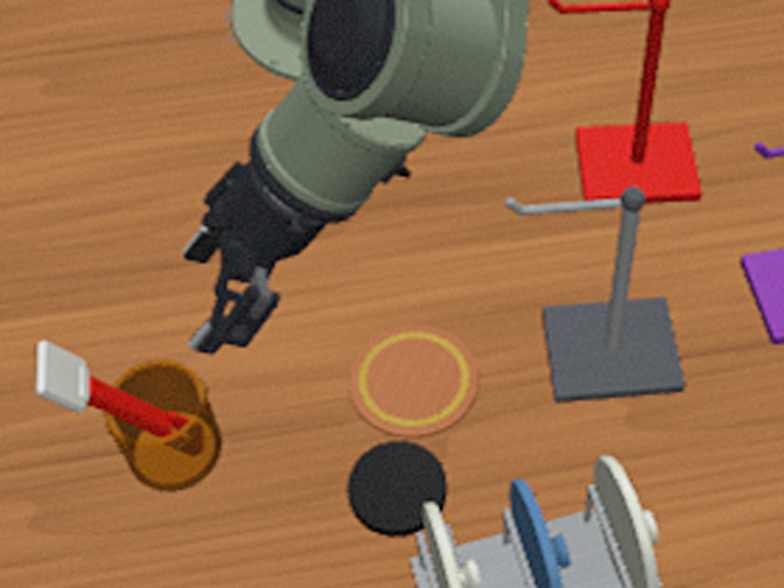

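The picture shows the spatula standing in the jar at (165,430) with its blade up at (62,375), leaning on the rim. The jar is upright and unmoved, and the cap, diffuser and rack haven't been touched. I'll back off further, let it settle and hand in.

play_rows --plan '[[[0,0,-0.8],[0,0,0],-1],[[0,0,-0.8],[0,0,0],-1],[[0,0,-0.8],[0,0,0],-1],[[0,0,0],[0,0,0],-1],[[0,0,0],[0,0,0],-1],[[0,0,0],[0,0,0],-1]]'

```text
clock: 37.22
position: [0.5951, -0.1553, 0.2511]
tool_rot: [-3.138, 0.662, 1.575]
force: [-0.4, 0.8, -0.3]
grip_width: 0.0852
finger_force: 0.0
```

```bash
python3 - <<'E'
from h import *
f=grab_frame("scene"); X=cloud(f); px=f["pixels"].astype(int)
wh=(px.min(-1)>140)&(px.max(-1)-px.min(-1)<30)&(abs(X[...,0]-.6)<.08)&(X[...,1]<-.2)&(X[...,2]>.1)&(X[...,2]<.25)
print(X[wh].min(0),X[wh].max(0))
print(bot.job_done())
E
```

```text
[ 0.56871264 -0.31215056  0.14038058] [ 0.62277448 -0.27782732  0.18454625]
the job is handed in; nothing more can be done
None
```

The spatula stands blade up and loop down in the upright jar, leaning on the rim, and the job was handed in at about 37 s; one risk is that the wrist force reached 44.5 N as the gripped spatula and fingertips met the counter during the lay-down, within the 120 N wrist limit, but I couldn't tell whether any of it counts toward the 40 N limit on the arm or gripper body.

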